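# Stow the scrapers and pin the blade case shut

### The job

Put the scrapers away in the blade case: draw the lock pin out of the hasp, swing the lid up until it meets its stop, and slide every scraper on the bench blade first into a rack slot of its own, fully home and lying flat, with the lid still up. Then shut the lid completely and push the lock pin back through the hasp until its handle meets the ear, leaving the pin and the scrapers at rest, and knock over none of the tins, jars and cups around.

Things in the scene. Friction and masses are not known exactly. Their poses are not given: they have to be found in the camera images.
- case: grey steel case fixed to the bench, 175 deep (x) x 266 wide (y) x 70 high, 8 mm walls, 4 mm floor, open at its front (-x). Origin: centre of underside; x to the back, y left, z up. At the back a wooden rack (x 19.5 to 79.5, top z = 44 mm) with three slots. On the right, outside the wall (y = -133), hangs the lid's lug and beyond it stands a steel ear block (y -147 to -167, 66 mm high)
- slot1 (a point): centre of the left slot's mouth in the rack's front face, on the case floor (case x = 19.5, y = 68, z = 4 mm), axes as the case's; the slot is 60 mm deep along +x, 58 mm wide (y) and 10 mm high from the floor up; the scraper's handle stops against the rack
- slot2 (a point): centre of the middle slot's mouth in the rack's front face, on the case floor (case x = 19.5, y = 0, z = 4 mm), axes as the case's; the slot is 60 mm deep along +x, 58 mm wide (y) and 10 mm high from the floor up; the scraper's handle stops against the rack
- slot3 (a point): centre of the right slot's mouth in the rack's front face, on the case floor (case x = 19.5, y = -68, z = 4 mm), axes as the case's; the slot is 60 mm deep along +x, 58 mm wide (y) and 10 mm high from the floor up; the scraper's handle stops against the rack
- lid (a joint): lid angle about its hinge along the top of the back wall: 0 shut, 1.7 rad fully open at its stop, a little past upright. Stiff hinge: the lid stays where it is left; moving it takes 2 to 8 N at the bar. It cannot open while the lock pin is in
- lid_bar (a point): middle of the lid's round handle bar, 12 mm thick, 92 mm clear between its two posts, parallel to the case's y; 45 mm out from the lid's front edge in the lid's plane, 220 mm from the hinge line; 73 mm above the bench when shut. The lid is 6 mm thick
- lid_hinge (a point): middle of the hinge line (parallel to the case's y), 73 mm above the bench, case x = 87.5 mm; the bar moves on an arc of 220 mm about it, from the front up and back
- hasp_hole (a point): centre of the pin hole's mouth on the ear's outer face, right side of the case (case x -20, y -167, z 44 mm), axes as the case's. The hole, 14 mm wide, runs level along the case's +y through the ear (20 mm), the lid's lug (8 mm, lined up only when the lid is shut) and the right wall (8 mm), 42 mm in all
- pin: steel lock pin 130 mm long: square handle 70 x 22 x 22 mm, and on its axis a round rod 10 mm thick, 60 long, its last 8 mm pointed. Origin: on the axis at the shoulder between rod and handle; x to the tip; handle spans x = -70 to 0. Starts in the hasp hole, handle outside, drooping a little; lying on the bench its axis is 11 mm up. 0.16 kg
- pin_tip (a point): point of the pin's rod, x = 60 mm of the pin; with the pin fully home it is at case y = -107 mm
- scraper1: flat scraper, 140 mm long, lying flat: steel blade 55 long x 50 wide x 3 thick, wooden handle 85 long x 24 wide x 22 high, undersides flush. Origin: underside, centre line, at the joint of blade and handle; x points to the blade's edge, z up; the handle spans x = -85 to 0 mm. All alike, 0.12 kg; one may be absent
- scraper2: flat scraper, 140 mm long, lying flat: steel blade 55 long x 50 wide x 3 thick, wooden handle 85 long x 24 wide x 22 high, undersides flush. Origin: underside, centre line, at the joint of blade and handle; x points to the blade's edge, z up; the handle spans x = -85 to 0 mm. All alike, 0.12 kg; one may be absent
- scraper3: flat scraper, 140 mm long, lying flat: steel blade 55 long x 50 wide x 3 thick, wooden handle 85 long x 24 wide x 22 high, undersides flush. Origin: underside, centre line, at the joint of blade and handle; x points to the blade's edge, z up; the handle spans x = -85 to 0 mm. All alike, 0.12 kg; one may be absent
- scraper1_tip (a point): middle of this scraper's blade edge (x = 55 mm, 1.5 mm above its underside)
- scraper2_tip (a point): middle of this scraper's blade edge (x = 55 mm, 1.5 mm above its underside)
- scraper3_tip (a point): middle of this scraper's blade edge (x = 55 mm, 1.5 mm above its underside)
- tin_a: bystander: rectangular solvent tin 60 x 105 x 170 mm with a white cap; origin under its centre
- tin_b: bystander: rectangular solvent tin like the other; origin under its centre
- paint_can: bystander: round paint can, 104 mm wide, 114 high; origin under its centre
- jar: bystander: amber glass jar, 70 mm wide, 90 high; origin under its centre
- mix_cup: bystander: white mixing cup, 84 mm wide, 100 high; origin under its centre
There are look-alikes about, which are no part of the job. What is shaped like the scraper3 but green, pink or purple is not meant.

How it is judged:
On the way, in this order (a step that is already met when the one before it is completed fails the run):
1. the lock pin is drawn clear of the hasp (y of pin_tip in the frame of case below -0.172 m), for 0.2 s.
2. the lid is open to its stop (above 1.64 of 1.7 rad) (value of joint lid above 1.64 rad), for 0.2 s.
3. all scrapers present are fully in slots, with the lid still up (above 1.4 rad) (value of joint lid above 1.4 rad and x of each of scraper1_tip, scraper2_tip, scraper3_tip in the frame of case above 0.0655 m and z of scraper1_tip in the frame of case between 0 and 0.014 m and y of scraper1_tip in the frame of case between -0.1 and 0.1 m and angle between the x axis of each of scraper1, scraper2, scraper3 and the x axis of case, either way round below 0.2 rad and angle between each of scraper1, scraper2, scraper3's own z axis and vertical below 0.12 rad and z of scraper2_tip in the frame of case between 0 and 0.014 m and y of scraper2_tip in the frame of case between -0.1 and 0.1 m and z of scraper3_tip in the frame of case between 0 and 0.014 m and y of scraper3_tip in the frame of case between -0.1 and 0.1 m), for 0.2 s.
4. the lid is shut (below 0.04 rad) (value of joint lid below 0.04 rad), for 0.2 s.
At the end, for the whole second after the job is handed in: Each scraper present is in a slot within 9 mm of home, flat (0.12 rad) and straight (0.2 rad); the lid is shut (below 0.04 rad); the pin goes through ear, lug and wall, its shoulder within 8 mm of the ear; pin and scrapers at rest (x of each of scraper1_tip, scraper2_tip, scraper3_tip in the frame of case above 0.0655 m and z of scraper1_tip in the frame of case between 0 and 0.014 m and y of scraper1_tip in the frame of case between -0.1 and 0.1 m and angle between the x axis of each of scraper1, scraper2, scraper3 and the x axis of case, either way round below 0.2 rad and angle between each of scraper1, scraper2, scraper3's own z axis and vertical below 0.12 rad and z of scraper2_tip in the frame of case between 0 and 0.014 m and y of scraper2_tip in the frame of case between -0.1 and 0.1 m and z of scraper3_tip in the frame of case between 0 and 0.014 m and y of scraper3_tip in the frame of case between -0.1 and 0.1 m and value of joint lid below 0.04 rad and y of pin_tip in the frame of case between -0.115 and -0.09 m and x of pin_tip in the frame of hasp_hole between -0.008 and 0.008 m and z of pin_tip in the frame of hasp_hole between -0.008 and 0.008 m and angle between the x axis of pin and the y axis of case, either way round below 0.2 rad and linear speed of each of scraper1, scraper2, scraper3, pin below 0.02 m/s); the robot touches nothing.
It fails at once if the tin a is knocked over (angle between tin_a's own z axis and vertical above 0.6 rad).
It fails at once if the tin b is knocked over (angle between tin_b's own z axis and vertical above 0.6 rad).
It fails at once if the paint can is knocked over (angle between paint_can's own z axis and vertical above 0.6 rad).
It fails at once if the jar is knocked over (angle between jar's own z axis and vertical above 0.6 rad).
It fails at once if the mix cup is knocked over (angle between mix_cup's own z axis and vertical above 0.6 rad).
Of scraper1, scraper2, scraper3 only 2 to 3 are there at a start; the rules pass over those that are not, and their reading is None.
At some moment in a run one of pin may be knocked a few centimetres aside while the robot is not near it.
Once in a run the grip may slacken for a moment while it holds something.
It also fails if it takes over 210 s, if anything falls off the work surface, if the arm or the gripper's body presses on something with over 40 N, if the wrist force passes 120 N, or if a joint passes its speed limit or range.

### The arm

A 7-joint arm with a two-finger parallel gripper is mounted at the origin on the work surface. World frame = base frame: x ahead of the robot, y to its left, z up, the work surface at z = 0. Lengths are in m, angles in rad, forces in N, time in s.
With the tool pointing down it reaches from about 0.375 to 0.925 m from the base axis. Payload 3.1 kg.
Tool frame: the origin (TCP) lies between the finger pads; the fingertips stand 19 mm ahead of it and the grasp point (between the pads) is the TCP; z points along the fingers, y is the line along which they close (so a half turn about z gives the same grasp; the last joint's range is limited). The gripper opens to 85 mm and grips with 20 to 120 N. Pads are 22 mm wide; open, the fingers measure 114 mm over their backs; the gripper's body (76 mm by 85 mm) begins 54 mm behind the grasp point. The pads swing forward as they close: fully open they stand 13 mm farther back than shut.
Start: joints at [1.245, 0.383, 0.044, 1.598, -0.018, 1.161, -0.05], TCP at [0.147, -0.633, 0.25] pointing down, gripper open.
Joint ranges: [-2.61, 2.61], [-0.41, 2.15], [-1.48, 1.57], [0, 2.5], [-1.57, 4.71], [0.05, 1.97], [-2.85, 2.85]. Speed limits (rad/s): [2.79, 2.79, 3.14, 3.14, 3.14, 3.14, 3.14].

### API

Orientations are given as a unit quaternion [x, y, z, w].
In Python, from bench import move_ptp, movel, move_j, move_gripper, pause, inverse_kinematics, read_camera, camera_params, MotionError, sign_off, look_for, tip_of, read_time_s, read_qpos, read_joint_vel, read_effort, read_eef_pos, read_tcp_rot, read_ft_force, read_ft_torque, read_finger_gap, read_grasp_force gives the robot as it stands. Calls block until the motion is done:
- move_ptp(position, orientation): joint-space move of the TCP to a pose.
- movel(position, orientation=None, speed=0.15): straight line of the TCP; orientation=None keeps the orientation; speed is the mean speed in m/s.
- move_j(angles): joint-space move.
- move_gripper(opening, effort=None): finger opening in m; effort is the grip in N (None keeps the last); returns when the fingers have stopped.
- pause(seconds).
- inverse_kinematics(position, orientation): joint angles nearest the present ones, or None.
- read_camera(name): name is "scene" or "side" or "wrist"; returns the picture (480x640x3 uint8, red, green, blue); there is no depth.
- camera_params(name): a dict with "K" (3x3 intrinsics, pixels), "camera_from_world" (4x4, takes a point from world to camera coordinates). Camera axes: x right, y down, z forward; pixel columns grow to the right and rows downward; lengths in m; the calibration is good to about 2 mm. A picture is of the moment at which its call begins: read the wrist's pose just before it. camera_params takes no time and is no camera call; for the wrist camera it gives the pose at the moment of the call.
A pose or a line that the arm cannot do raises MotionError and nothing moves.
- sign_off(): hands the job in; it is judged then, once.
Trained networks look in the newest picture that a camera, given by its name, has taken for a name from the list of things; names that differ only in an ending like _2 or _b are one class to them, and where a whole thing is asked for, a point or a joint stands for the part that bears it (a point fixed in the world has none). Each returns a list of dicts, best first, with "confidence" (0 to 1); they miss things now and then, are a little off and sometimes report something else, mostly with a low value. They report only what shows in the picture. A call takes as long as a camera call. They do not tell look-alikes from the thing itself.
- look_for(camera, name): "at" ([column, row] in pixels, amid what is visible of it).
- tip_of(camera, name): "at" ([column, row] in pixels: a listed point, or the origin of a listed thing).
Readings, each from a call of its own:
- read_time_s(): time.
- read_qpos(): joint angles.
- read_joint_vel(): joint speeds.
- read_effort(): joint torques, N m.
- read_eef_pos(): TCP position.
- read_tcp_rot(): TCP orientation.
- read_ft_force(): force on the tool from outside, world axes, zero at the start.
- read_ft_torque(): the same for the moment, N m.
- read_finger_gap(): finger opening in m.
- read_grasp_force(): force on a finger pad.
Only numpy, scipy, OpenCV 4.12 (cv2) and the standard library are available. Lean on these libraries where they do the work, as an engineer would, in place of code of your own. Each camera call takes 0.05 s, during which the arm holds its last target. There are 200 camera calls.

## Working session

There is one attempt and no reset: what is moved stays moved. The work goes in short steps, each a Python script; the robot and the scene stay as the last script left them, time stands still between calls to the robot, and variables do not carry over. Pictures are saved under pics/ and viewed, at most 14 in all, crops included, and the job is handed in when it is done.

```bash
ls; mkdir -p pics
python3 - <<'E'
from bench import *
import cv2, numpy as np
for n in ["scene","side","wrist"]:
    im=read_camera(n); cv2.imwrite(f"pics/{n}0.png",im[:,:,::-1])
    p=camera_params(n); T=np.linalg.inv(p["camera_from_world"]); print(n,p["K"].tolist() if hasattr(p["K"],'tolist') else p["K"],T.round(3).tolist())
    for t in ["case","pin","scraper1","lid_bar","tin_a"]:
        print(t,[(np.round(d["at"]).tolist(),round(d["confidence"],2)) for d in look_for(n,t)])
    for t in ["pin","pin_tip","scraper1","scraper1_tip","hasp_hole","lid_bar","lid_hinge","slot1","slot3","case"]:
        print("tip",t,[(np.round(d["at"]).tolist(),round(d["confidence"],2)) for d in tip_of(n,t)])
print(read_tcp_rot(),read_eef_pos(),read_time_s())
E
```

```text
pics
scene [[445.34545413921006, 0.0, 320.6436498923898], [0.0, 445.34545413921006, 241.67729345208502], [0.0, 0.0, 1.0]] [[-0.585, 0.502, -0.637, 1.419], [0.811, 0.341, -0.476, 0.66], [-0.022, -0.795, -0.606, 0.93], [0.0, 0.0, 0.0, 1.0]]
case [([306.0, 257.0], 0.6)]
pin []
scraper1 [([403.0, 242.0], 0.89), ([415.0, 295.0], 0.84), ([389.0, 280.0], 0.79), ([479.0, 268.0], 0.76), ([517.0, 320.0], 0.61), ([258.0, 285.0], 0.43), ([306.0, 257.0], 0.32)]
lid_bar [([306.0, 251.0], 0.57), ([481.0, 322.0], 0.55), ([415.0, 297.0], 0.41)]
tin_a [([195.0, 199.0], 0.89), ([479.0, 322.0], 0.78)]
tip pin [([270.0, 238.0], 0.65), ([330.0, 232.0], 0.48)]
tip pin_tip []
tip scraper1 [([455.0, 310.0], 0.74), ([481.0, 268.0], 0.7), ([412.0, 297.0], 0.65), ([507.0, 327.0], 0.59)]
tip scraper1_tip [([384.0, 294.0], 0.95)]
tip hasp_hole [([271.0, 232.0], 0.8)]
tip lid_bar [([332.0, 231.0], 0.74)]
tip lid_hinge [([282.0, 264.0], 0.94)]
tip slot1 [([242.0, 209.0], 0.6), ([382.0, 295.0], 0.4)]
tip slot3 [([242.0, 209.0], 0.6), ([382.0, 295.0], 0.4)]
tip case [([304.0, 266.0], 0.98), ([420.0, 354.0], 0.54)]
si
[... 950 characters left out ...]
, 0.7)]
tip lid_bar [([291.0, 243.0], 0.9), ([328.0, 173.0], 0.29)]
tip lid_hinge [([377.0, 244.0], 0.7)]
tip slot1 []
tip slot3 []
tip case [([344.0, 267.0], 0.97)]
wrist [[350.4546111897216, 0.0, 317.75013482911726], [0.0, 350.4546111897216, 242.14616241225954], [0.0, 0.0, 1.0]] [[0.226, -0.933, -0.279, 0.217], [-0.974, -0.217, -0.065, -0.618], [-0.0, 0.287, -0.958, 0.374], [0.0, 0.0, 0.0, 1.0]]
case []
pin []
scraper1 []
lid_bar []
tin_a []
tip pin []
tip pin_tip []
tip scraper1 []
tip scraper1_tip []
tip hasp_hole []
tip lid_bar []
tip lid_hinge []
tip slot1 []
tip slot3 []
tip case []
[9.93518499e-01 1.13670544e-01 1.07915587e-05 1.34503348e-05] [ 0.14681704 -0.63321503  0.25030352] 2.4
```

View pics/scene0.png

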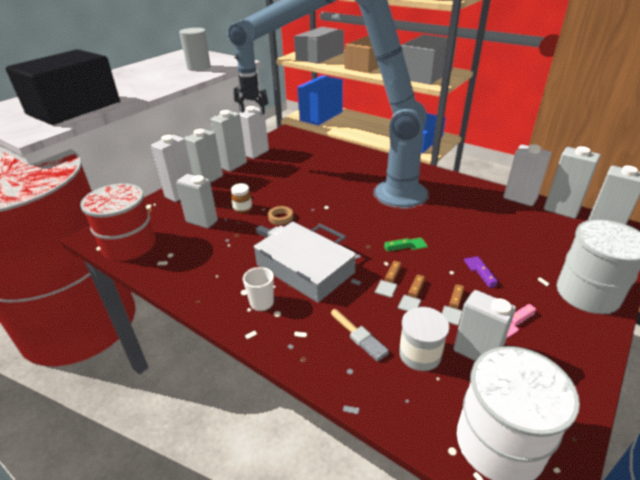

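View pics/side0.png

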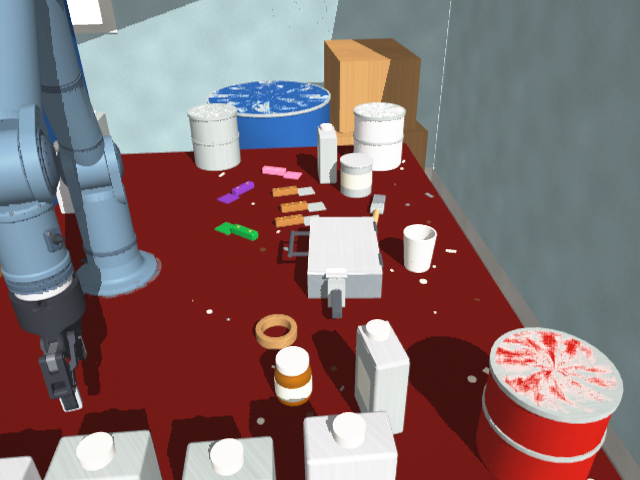

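The scene shows three scrapers with brown/orange handles: scene (394,270), (416,288), (456,297), and side (292,191), (297,207), (295,220). These fit the description. The green (405,243), purple (481,270) and pink (522,320) ones are look-alikes. The pin is in the hasp at side (334,298). I'll work out coarse positions, then look from above.

```bash
cat > h.py <<'E'
from bench import *
import cv2, numpy as np
from scipy.spatial.transform import Rotation as R
def ray(cam,uv,p=None):
    p=p or camera_params(cam); T=np.linalg.inv(p["camera_from_world"])
    d=T[:3,:3]@np.linalg.inv(p["K"])@[uv[0],uv[1],1]; return T[:3,3],d
def onz(cam,uv,z,p=None):
    o,d=ray(cam,uv,p); return o+d*(z-o[2])/d[2]
def tri(*rs):
    A=np.zeros((3,3));b=np.zeros(3)
    for o,d in rs:
        d=d/np.linalg.norm(d);M=np.eye(3)-np.outer(d,d);A+=M;b+=M@o
    return np.linalg.solve(A,b)
def proj(p,X):
    X=np.atleast_2d(X);c=(np.asarray(p["camera_from_world"])@np.c_[X,np.ones(len(X))].T)[:3]
    u=np.asarray(p["K"])@c; return (u[:2]/u[2]).T
def down(yaw):  # tool z down; closing axis y = world dir (yaw+90deg), sign free
    return (R.from_euler('z',yaw)*R.from_euler('x',np.pi)).as_quat()
def snap(cam,name,crop=None,scale=1):
    p=camera_params(cam); im=read_camera(cam)
    o=im[:,:,::-1]
    if crop: x0,y0,x1,y1=crop; o=o[y0:y1,x0:x1]
    if scale!=1: o=cv2.resize(o,None,fx=scale,fy=scale,interpolation=cv2.INTER_CUBIC)
    cv2.imwrite(f"pics/{name}.png",o); return im,p
E
python3 - <<'E'
from h import *
for a,b in [((394,270),(292,191)),((416,288),(297,207)),((456,297),(295,220))]: print("scr",onz("scene",a,.011).round(3),onz("side",b,.011).round(3))
print("case",tri(ray("scene",(304,266)),ray("side",(344,267))).round(3))
print("bar",tri(ray("scene",(332,231)),ray("side",(291,243))).round(3))
print("hinge",tri(ray("scene",(282,264)),ray("side",(377,244))).round(3))
print("pin",tri(ray("scene",(270,236)),ray("side",(333,291))).round(3))
# lid corners side: (307,219),(379,218),(381,275),(308,275)
for uv in [(308,219),(378,218),(382,274),(308,274)]: print(onz("side",uv,.076).round(3))
for uv in [(300,226),(355,262),(318,297),(255,253)]: print(onz("scene",uv,.076).round(3))
for q in [down(0),down(np.pi/2),down(-np.pi/2)]:
  for P in [(.5,0,.35),(.45,-.1,.35),(.45,.15,.3),(.5,-.3,.2)]: print(P,inverse_kinematics(P,q) is not None)
E
```

```text
scr [0.442 0.212 0.011] [0.469 0.41  0.011]
scr [0.478 0.305 0.011] [0.48  0.294 0.011]
scr [0.447 0.417 0.011] [0.47  0.21  0.011]
case [ 0.583 -0.039  0.003]
bar [ 0.45  -0.019  0.071]
hinge [ 0.669 -0.047  0.071]
pin [ 0.546 -0.2    0.04 ]
[0.502 0.094 0.076]
[0.694 0.08  0.076]
[ 0.654 -0.187  0.076]
[ 0.485 -0.17   0.076]
[ 0.49  -0.119  0.076]
[0.545 0.131 0.076]
[0.727 0.127 0.076]
[ 0.682 -0.146  0.076]
(0.5, 0, 0.35) True
(0.45, -0.1, 0.35) True
(0.45, 0.15, 0.3) True
(0.5, -0.3, 0.2) True
(0.5, 0, 0.35) True
(0.45, -0.1, 0.35) True
(0.45, 0.15, 0.3) True
(0.5, -0.3, 0.2) True
(0.5, 0, 0.35) True
(0.45, -0.1, 0.35) False
(0.45, 0.15, 0.3) True
(0.5, -0.3, 0.2) True
```

Run:
```python
from h import *
names=["pin","pin_tip","hasp_hole","lid_bar","lid_hinge","case"]
for i,(P) in enumerate([(.53,-.08,.38),(.45,.30,.30)]):
    move_ptp(P,down(0)); im,p=snap("wrist",f"w{i}"); np.save(f"wp{i}.npy",p,allow_pickle=True)
    T=np.linalg.inv(p["camera_from_world"]);print(T[:3,3].round(3),(T[:3,2]).round(3))
    for t in (names if i==0 else ["scraper1","scraper1_tip"]):
        print("tip",t,[(np.round(d["at"]).tolist(),round(d["confidence"],2)) for d in tip_of("wrist",t)])
    if i: print([(np.round(d["at"]).tolist(),round(d["confidence"],2)) for d in look_for("wrist","scraper1")])
print(read_time_s())
```

```text
[ 0.602 -0.083  0.503] [-0.288  0.001 -0.958]
tip pin [([99.0, 180.0], 0.72), ([411.0, 180.0], 0.67)]
tip pin_tip [([630.0, 146.0], 0.24)]
tip hasp_hole [([410.0, 182.0], 0.93), ([273.0, 258.0], 0.75)]
tip lid_bar [([270.0, 257.0], 0.66), ([562.0, 249.0], 0.49)]
tip lid_hinge [([288.0, 74.0], 0.98), ([629.0, 148.0], 0.44)]
tip case [([288.0, 151.0], 0.8), ([37.0, 166.0], 0.36)]
[0.524 0.297 0.423] [-0.286  0.    -0.958]
tip scraper1 [([227.0, 329.0], 0.98), ([404.0, 319.0], 0.95), ([214.0, 173.0], 0.82), ([314.0, 145.0], 0.73), ([92.0, 199.0], 0.73), ([385.0, 164.0], 0.58)]
tip scraper1_tip [([385.0, 162.0], 0.73), ([378.0, 118.0], 0.63)]
[([86.0, 201.0], 0.92), ([404.0, 319.0], 0.87), ([388.0, 158.0], 0.84), ([233.0, 333.0], 0.81), ([589.0, 92.0], 0.66), ([316.0, 141.0], 0.57), ([574.0, 85.0], 0.57)]
6.8583
```

View pics/w0.png

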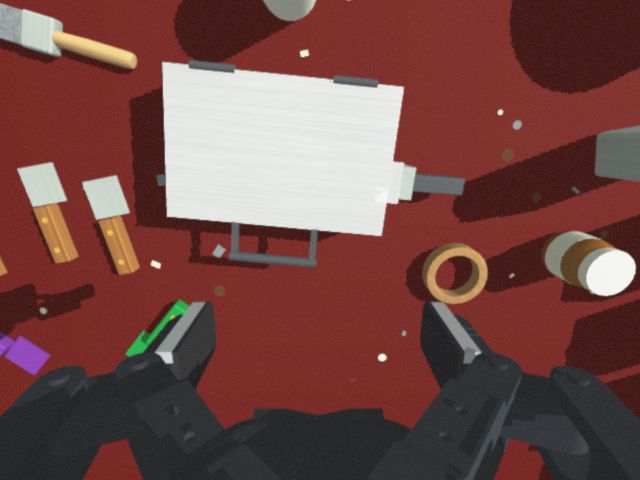

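View pics/w1.png

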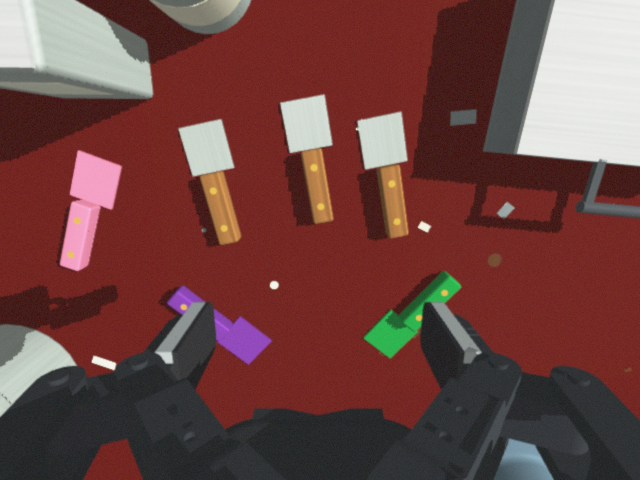

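The top view shows the case (lid corners at 163,63 / 403,86 / 381,236 / 167,216), the bar at (273,261), the pin handle at (438,185), the jar at right and a tin at (620,155). The second view shows the three brown-handled scrapers at (215,205), (315,185) and (391,200). They have pale steel blades and wooden handles; the pink, purple and green ones are decoys.

Run:
```python
from h import *
from scipy.optimize import least_squares
p=np.load("wp0.npy",allow_pickle=True).item()
L=np.array([[.0875,.133,.076],[.0875,-.133,.076],[-.0875,-.133,.076],[-.0875,.133,.076]])
uv=np.array([(163,63),(403,86),(381,236),(167,216)])
def W(v,P): return np.c_[(R.from_euler('z',v[2]).apply(P)[:,:2]+v[:2]),P[:,2]]
s=least_squares(lambda v:(proj(p,W(v,L))-uv).ravel(),[.58,-.04,-.1]);print("case",s.x,s.fun.round(1))
s2=least_squares(lambda v:(proj(p,W(v,L+[0,0,v[3]]))-uv).ravel(),[.58,-.04,-.1,0]);print("case+dz",s2.x,s2.fun.round(1))
c=s.x;np.save("case.npy",c)
for n,X in [("bar",[-.1325,0,.073]),("hole",[-.02,-.167,.044]),("pin end",[-.02,-.237,.044]),("pin end top",[-.02,-.237,.055])]:
    w=W(c,np.array([X]))[0];print(n,w.round(4),proj(p,w).round(0),proj(camera_params("side"),w).round(),proj(camera_params("scene"),w).round())
for n,q,z in [("tin base?",(598,150),.17),("jar top",(608,272),.09),("ring",(455,273),.02),("mixcup",(290,5),.1)]: print(n,onz("wrist",q,z,p).round(3))
p1=np.load("wp1.npy",allow_pickle=True).item()
out=[]
for e,j,h in [((200,124),(214,172),(230,242)),((304,99),(314,150),(322,222)),((381,116),(391,166),(397,237))]:
    E_=onz("wrist",e,.003,p1);J=onz("wrist",j,.003,p1);H=onz("wrist",h,.022,p1);d=(E_-H)
    print(E_.round(3),J.round(3),H.round(3),np.linalg.norm(E_-J).round(3),np.linalg.norm(E_-H).round(3),"yaw",np.arctan2(d[1],d[0]).round(3))
    out.append([*((E_-.055*d/np.linalg.norm(d))[:2]*.5+J[:2]*.5),np.arctan2(d[1],d[0])])
np.save("scr.npy",out);print(np.round(out,3))
# height check: handle-end-top of scrapers from wrist & side
for a,b in zip([(211,175),(313,150),(391,167)],[(301,190),(309,207),(304,219)]): print(tri(ray("wrist",a,p1),ray("side",b)).round(3))
```

```text
case [ 0.58194657 -0.03698979 -0.09383541] [ 0.5 -0.9 -0.7  0.2 -1.  -0.3  1.3  0.8]
case+dz [ 0.58190151 -0.03716423 -0.09378365  0.00158385] [ 0.  -1.1 -0.3  0.  -0.6  0.1  0.9  1.2]
bar [ 0.45   -0.0246  0.073 ] [[273. 259.]] [[291. 243.]] [[330. 230.]]
hole [ 0.5464 -0.2014  0.044 ] [[409. 182.]] [[336. 292.]] [[271. 234.]]
pin end [ 0.5398 -0.2711  0.044 ] [[462. 187.]] [[337. 311.]] [[257. 226.]]
pin end top [ 0.5398 -0.2711  0.055 ] [[466. 188.]] [[337. 307.]] [[257. 224.]]
tin base? [ 0.59 -0.34  0.17]
jar top [ 0.438 -0.449  0.09 ]
ring [ 0.409 -0.285  0.02 ]
mixcup [ 0.728 -0.055  0.1  ]
[0.538 0.431 0.003] [0.485 0.42  0.003] [0.404 0.402 0.022] 0.055 0.139 yaw 0.21
[0.565 0.312 0.003] [0.51  0.302 0.003] [0.428 0.292 0.022] 0.056 0.139 yaw 0.146
[0.547 0.226 0.003] [0.491 0.211 0.003] [0.41  0.203 0.022] 0.057 0.14 yaw 0.163
[[0.485 0.42  0.21 ]
 [0.51  0.303 0.146]
 [0.492 0.214 0.163]]
[0.491 0.42  0.01 ]
[0.514 0.302 0.005]
[0.494 0.213 0.012]
```

```bash
cat >> h.py <<'E'
c=np.load("case.npy")
def W(P): P=np.asarray(P,float); return np.r_[R.from_euler('z',c[2]).apply(P)[:2]+c[:2],P[2]]
def st(tag=""): print(tag,"t%.1f"%read_time_s(),"tcp",read_eef_pos().round(4),"gap %.4f"%read_finger_gap(),"F",read_ft_force().round(1),"grip %.0f"%read_grasp_force())
E
python3 - <<'E'
from h import *
p=np.load("wp0.npy",allow_pickle=True).item(); print("tin",onz("wrist",(597,150),0,p).round(3),onz("side",(362,428),0).round(3),onz("side",(406,430),0).round(3))
q=down(c[2]+np.pi/2)
move_ptp(W([-.02,-.205,.15]),q); move_gripper(.06,40)
movel(W([-.02,-.205,.044]),q,.1); st("over")
move_gripper(0.0,40); st("grip")
movel(W([-.02,-.225,.044]),q,.05); st("p1")
movel(W([-.02,-.305,.044]),q,.08); st("p2")
snap("wrist","w2");snap("side","s2",(230,200,430,350),4)
E
```

```text
tin [ 0.584 -0.47   0.   ] [ 0.554 -0.546  0.   ] [ 0.63  -0.558  0.   ]
over t10.5 tcp [ 0.5436 -0.2394  0.0448] gap 0.0600 F [-0.3 -0.5  0.4] grip 0
grip t10.9 tcp [ 0.543  -0.2394  0.0445] gap 0.0213 F [-0.1  0.   3.1] grip 43
p1 t11.5 tcp [ 0.5402 -0.2605  0.0435] gap 0.0212 F [-0.2  0.5 -1.2] grip 43
p2 t12.6 tcp [ 0.5338 -0.3376  0.044 ] gap 0.0208 F [-0.1  0.1 -3. ] grip 43
```

View pics/s2.png

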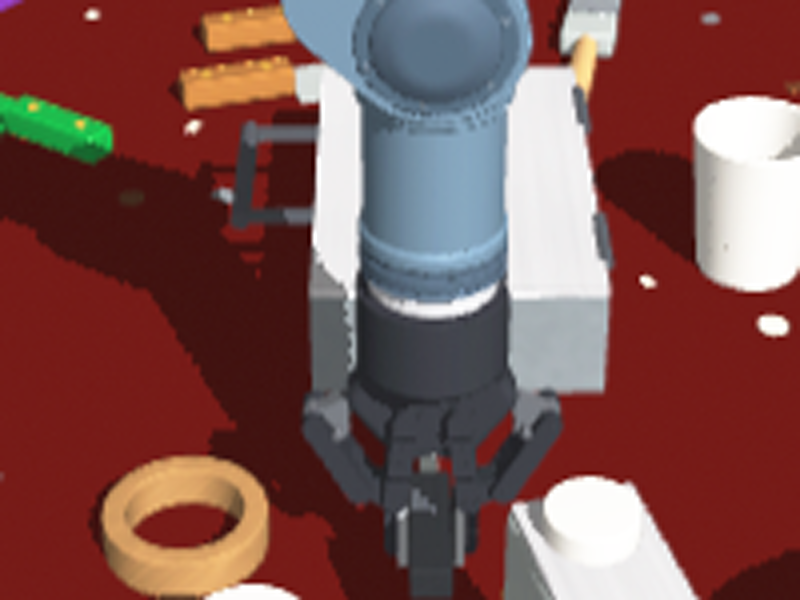

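The gripper is holding the pin at side (334,325), clear of the ear. I'll lay it down there and open the lid.

Run:
```python
from h import *
q=down(c[2]+np.pi/2)
movel(W([-.02,-.305,.022]),q,.05); st("low")
move_gripper(.05,40); movel(W([-.02,-.305,.16]),q,.2)
# lid bar: closing along case x
move_ptp(W([-.1325,0,.16]),q); move_gripper(.03,60)
movel(W([-.1325,0,.075]),q,.1); st("bar")
move_gripper(0,60); st("gripbar")
# arc
def bar(a): return W([.0875-.22*np.cos(a),0,.075+.22*np.sin(a)])
for a in np.linspace(0,1.7,12)[1:]:
    movel(bar(a),q,.12)
    if abs(a-.15)<.02 or a>1.3: st("a%.2f"%a)
st("top");snap("scene","sc3",(200,60,440,240),3)
```

```text
low t13.3 tcp [ 0.5329 -0.3383  0.0215] gap 0.0214 F [-1.9  1.4 -0.1] grip 43
bar t17.1 tcp [ 0.4506 -0.0244  0.0755] gap 0.0300 F [ 0.1 -0.2  0. ] grip 0
gripbar t17.4 tcp [ 0.4511 -0.0247  0.0758] gap 0.0099 F [-0.8 -0.2  3.3] grip 59
a0.15 t17.9 tcp [ 0.4534 -0.0249  0.1093] gap 0.0102 F [ 2.8 -0.5  0.2] grip 59
a1.39 t21.3 tcp [ 0.6321 -0.0421  0.2959] gap 0.0094 F [-3.6 -1.5 13.2] grip 63
a1.55 t21.8 tcp [ 0.6667 -0.0455  0.298 ] gap 0.0096 F [ 0.8 -1.3  5.8] grip 64
a1.70 t22.2 tcp [ 0.6982 -0.0485  0.2956] gap 0.0095 F [-2.5 -1.3  7.6] grip 65
top t22.2 tcp [ 0.6982 -0.0485  0.2956] gap 0.0095 F [-2.5 -1.3  7.6] grip 65
```

View pics/sc3.png

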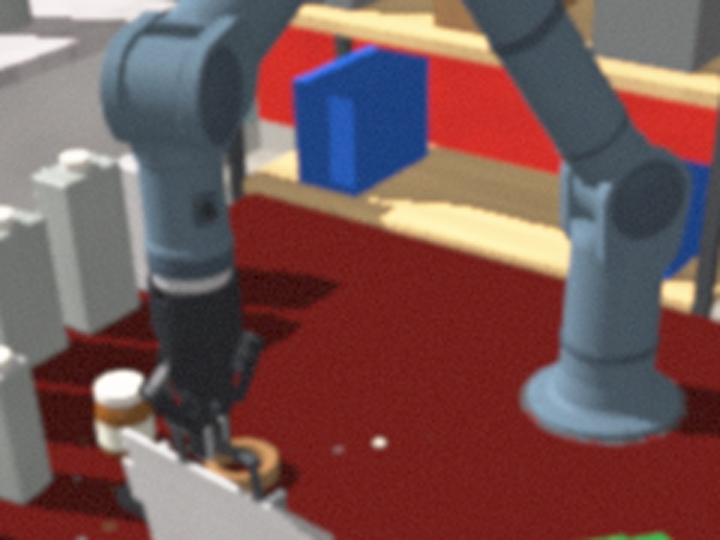

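Run:
```python
from h import *
q=down(c[2]+np.pi/2)
for d in [.004,.008,.012]:
    movel(W([.0875+.0283+d,0,.293]),q,.04); st(d)
    if abs(read_ft_force()[0])>14: break
pause(.3)
e=read_eef_pos(); b=R.from_euler('z',-c[2]).apply([e[0]-c[0],e[1]-c[1],0]); print("bar case x",b, "angle",np.arctan2(e[2]-.075,.0875-b[0]))
```

```text
0.004 t22.5 tcp [ 0.6984 -0.0485  0.2955] gap 0.0095 F [-12.5  -1.3  11.6] grip 66
0.008 t22.7 tcp [ 0.6986 -0.0485  0.2955] gap 0.0100 F [-20.5  -0.5  15.2] grip 66
bar case x [ 0.11717023 -0.00059439  0.        ] angle 1.7045758695077544
```

```bash
cat >> h.py <<'E'
G=.043
def pick(s):
    x,y,a=s; q=down(a); P=np.array([x-G*np.cos(a),y-G*np.sin(a),.2])
    move_ptp(P,q); move_gripper(.05,60)
    movel([*P[:2],.0235],q,.12); move_gripper(0,60); st("grip")
    movel([*P[:2],.13],q,.15); st("lift")
def insert(yc):
    q=down(c[2]); z=.0235+.006; x0=-.048-G; xe=.0195-G
    move_ptp(W([x0,yc,.13]),q); st("above")
    movel(W([x0,yc,z]),q,.1); st("down")
    movel(W([xe-.012,yc,z]),q,.07); st("in")
    for d in np.arange(-.009,.0101,.003):
        movel(W([xe+d,yc,z]),q,.04)
        f=-(read_ft_force()[:2]@W([1,0,0])[:2]-read_ft_force()[:2]@W([0,0,0])[:2])
        if f>9: break
    st("home d=%.3f f=%.1f"%(d,f))
    # settle to the floor, let go
    movel(W([xe+d,yc,z-.002]),q,.03)
    move_gripper(.042,60); movel(W([xe+d,yc,.16]),q,.15)
E
python3 - <<'E'
from h import *
q=down(c[2]+np.pi/2)
e=read_eef_pos();move_gripper(.04,60);movel([e[0]-.008,e[1],e[2]+.05],q,.1)
S=np.load("scr.npy"); pick(S[2]); insert(-.068)
move_ptp(W([-.13,-.02,.3]),down(c[2])); im,p=snap("wrist","w4"); np.save("wp4.npy",p,allow_pickle=True)
E
```

```text
grip t27.9 tcp [0.4503 0.2078 0.0244] gap 0.0225 F [-0.5 -0.3  6.6] grip 60
lift t28.8 tcp [0.4487 0.2061 0.129 ] gap 0.0228 F [-0.1 -0.3 -2. ] grip 59
above t29.9 tcp [ 0.4851 -0.0939  0.1299] gap 0.0225 F [-0.5  0.5 -1.4] grip 59
down t31.1 tcp [ 0.4859 -0.0962  0.0301] gap 0.0226 F [ 0.6  0.2 -1.1] grip 59
in t32.0 tcp [ 0.5395 -0.1012  0.0292] gap 0.0227 F [-0.7  0.6 -1.9] grip 59
home d=0.006 f=14.1 t33.5 tcp [ 0.5513 -0.1024  0.0285] gap 0.0229 F [-14.1   1.3  10.7] grip 60
```

View pics/w4.png

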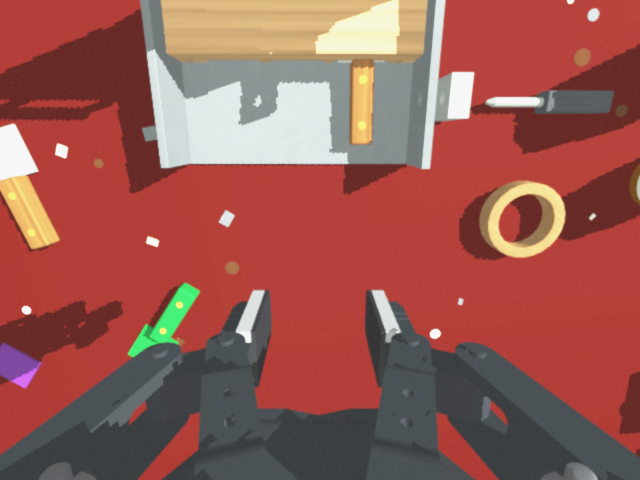

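One scraper is in the right slot, with its handle at (361,100) against the rack. The pin lies at (488–612,102). Next are the other two.

Run:
```python
from h import *
S=np.load("scr.npy"); pick(S[1]); insert(0); pick(S[0]); insert(.068)
move_ptp(W([-.13,0,.3]),down(c[2])); im,p=snap("wrist","w5",(120,0,470,200),2.2); np.save("wp5.npy",p,allow_pickle=True)
for y in(.068,0,-.068): print(proj(p,[W([-.0655,y,.026]),W([.0195,y,.026]),W([.0195,y,.044])]).round(0).tolist())
st()
```

```text
grip t39.5 tcp [0.4681 0.2975 0.0244] gap 0.0230 F [-0.5  0.4  4.3] grip 60
lift t40.4 tcp [0.4671 0.2958 0.1289] gap 0.0225 F [-0.5 -0.1 -0.5] grip 59
above t41.6 tcp [ 0.4914 -0.0267  0.1301] gap 0.0227 F [-0.1  1.5  0.5] grip 59
down t42.8 tcp [ 0.4921 -0.0284  0.0301] gap 0.0225 F [ 0.3 -1.4 -0.1] grip 59
in t43.7 tcp [ 0.5459 -0.0335  0.0293] gap 0.0225 F [-0.  -0.  -1.5] grip 59
home d=0.006 f=14.8 t45.2 tcp [ 0.5577 -0.0346  0.0285] gap 0.0225 F [-14.9  -0.4  10.1] grip 60
grip t50.7 tcp [0.4433 0.4116 0.0245] gap 0.0230 F [0.  1.5 3.8] grip 62
lift t51.6 tcp [0.4425 0.4097 0.1289] gap 0.0226 F [ 0.6 -0.5 -0.7] grip 61
above t53.0 tcp [0.4979 0.041  0.1303] gap 0.0224 F [ 0.1 -0.   0.1] grip 61
down t54.1 tcp [0.4985 0.0394 0.0301] gap 0.0227 F [ 0.4  1.  -1.5] grip 61
in t55.1 tcp [0.5523 0.0342 0.0292] gap 0.0224 F [-0.3  0.2 -1.4] grip 61
home d=0.006 f=10.5 t56.6 tcp [0.565  0.033  0.0285] gap 0.0224 F [-10.7  -1.2   6.7] grip 62
[[254.0, 145.0], [249.0, 58.0], [246.0, 54.0]]
[[316.0, 145.0], [316.0, 58.0], [316.0, 54.0]]
[[379.0, 145.0], [383.0, 58.0], [386.0, 54.0]]
 t59.1 tcp [ 0.4525 -0.0251  0.2996] gap 0.0421 F [-0.6  0.1 -0.4] grip 0
```

View pics/w5.png

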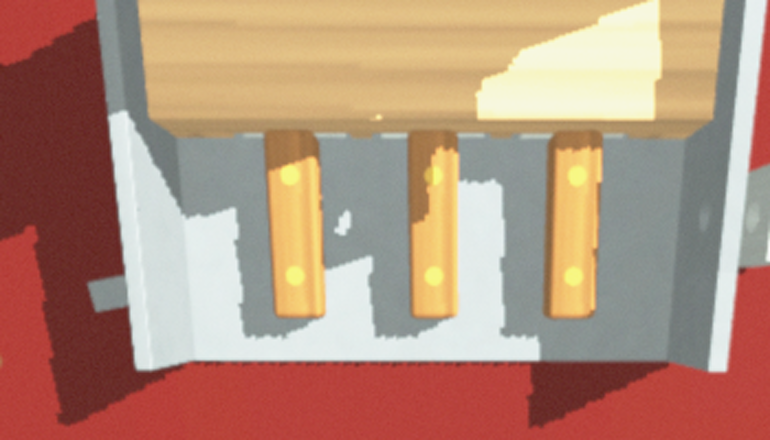

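All three handles sit against the rack: their rear ends are at crop row 316 (image row 144), and 145 was predicted for fully home. Now I'll shut the lid and look for the pin.

Run:
```python
from h import *
q=down(c[2]+np.pi/2)
b=np.array([.6986,-.0485,.2955])
move_ptp(b+[-.004,0,.06],q); move_gripper(.04,60); movel(b,q,.1); move_gripper(0,60); st("grip")
def bar(a): return W([.0875-.22*np.cos(a),0,.075+.22*np.sin(a)])
for a in np.linspace(1.7,0,12)[1:]:
    movel(bar(a),q,.12)
    if a<1.6 and a>1.5 or a<.4: st("a%.2f"%a)
movel(W([-.1325,0,.072]),q,.03); st("press"); move_gripper(.03,60)
movel(W([-.1325,0,.16]),q,.15)
move_ptp(W([-.10,-.29,.25]),down(c[2]));im,p=snap("wrist","w6"); np.save("wp6.npy",p,allow_pickle=True)
for t in ["pin","pin_tip","hasp_hole"]: print("tip",t,[(np.round(d["at"]).tolist(),round(d["confidence"],2)) for d in tip_of("wrist",t)])
print(proj(p,[W([-.02,-.167,.044]),W([-.02,-.167,.066]),W([-.02,-.147,.066])]).round(0).tolist())
```

```text
grip t61.4 tcp [ 0.6983 -0.0481  0.2967] gap 0.0096 F [-2.9 -0.4  4.2] grip 59
a1.55 t61.9 tcp [ 0.6654 -0.0448  0.2988] gap 0.0099 F [-0.6 -0.8 10.1] grip 59
a0.31 t65.3 tcp [ 0.4616 -0.0251  0.1414] gap 0.0093 F [ 5.7  3.7 -4.9] grip 67
a0.15 t65.8 tcp [ 0.454  -0.0243  0.1084] gap 0.0101 F [ 4.7  3.5 -3.7] grip 68
a0.00 t66.2 tcp [ 0.4511 -0.0241  0.0743] gap 0.0096 F [ 7.   3.4 -5.3] grip 68
press t66.5 tcp [ 0.4511 -0.0242  0.0732] gap 0.0095 F [ 0.   1.6 11.1] grip 70
tip pin [([297.0, 129.0], 0.67)]
tip pin_tip [([231.0, 131.0], 0.91), ([517.0, 54.0], 0.2)]
tip hasp_hole [([185.0, 130.0], 0.97)]
[[182.0, 127.0], [172.0, 127.0], [148.0, 126.0]]
```

View pics/w6.png

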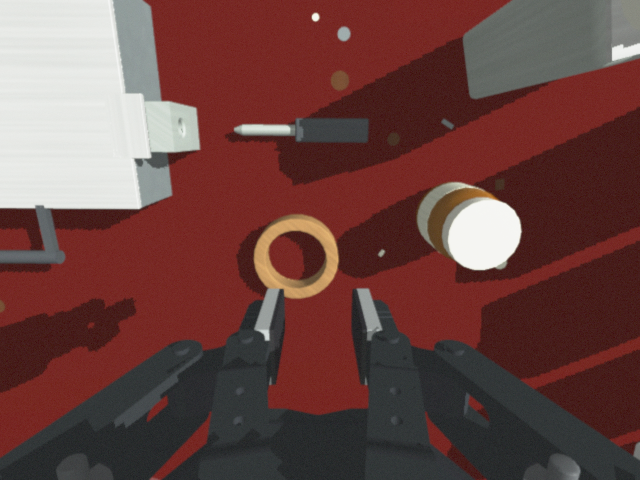

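The lid is shut. The pin lies at (235,131)–(368,131), parallel to the hole, and the hole is at (182,128), close to the predicted position. I'll grip the pin and check it in front of the hole.

Run:
```python
from h import *
p=np.load("wp6.npy",allow_pickle=True).item()
tip=onz("wrist",(235,131),.011,p);sh=onz("wrist",(296,131),.011,p);end=onz("wrist",(368,131),.022,p)
d=tip-end;a=np.arctan2(d[1],d[0]);print(tip.round(4),sh.round(4),end.round(4),"len",np.linalg.norm(d[:2]),"a",a,"case",c[2]+np.pi/2)
u=np.array([np.cos(a),np.sin(a)]); so=((tip[:2]-.06*u)+(end[:2]+.07*u))/2; print("shoulder",so)
g=so-.04*u; q=down(a)
move_ptp([*g,.15],q); move_gripper(.05,60); movel([*g,.0235],q,.1); move_gripper(0,60); st("grip")
zg=read_eef_pos()[2]; np.save("pin.npy",[zg])
movel([*g,.0735],q,.1); st("lift")
q=down(c[2]+np.pi/2)
z=.044+zg-.011
movel(W([-.02,-.167-.06-.015-.04,z]),q,.1); st("pre")
im,p=snap("wrist","w7");np.save("wp7.npy",p,allow_pickle=True)
print(proj(p,[W([-.02,-.167,.044]),W([-.02,-.182,.044]),W([-.02,-.242,.044])]).round(0).tolist())
for t in ["pin","pin_tip","hasp_hole"]: print("tip",t,[(np.round(d["at"]).tolist(),round(d["confidence"],2)) for d in tip_of("wrist",t)])
snap("scene","sc7",(200,190,340,290),5)
ps=camera_params("scene"); print(((proj(ps,[W([-.02,-.167,.044]),W([-.02,-.182,.044]),W([-.02,-.242,.044])])-[200,190])*5).round(0).tolist())
```

```text
[ 0.5401 -0.2406  0.011 ] [ 0.5348 -0.3003  0.011 ] [ 0.5284 -0.3693  0.022 ] len 0.12926485420147843 a 1.480030949863489 case 1.4769609206655119
shoulder [ 0.53473343 -0.29996243]
grip t72.2 tcp [ 0.5318 -0.34    0.0245] gap 0.0204 F [ 0. -1.  4.] grip 63
lift t72.8 tcp [ 0.531  -0.34    0.0737] gap 0.0205 F [ 0.7  0.2 -1.4] grip 63
pre t73.3 tcp [ 0.5353 -0.3152  0.0567] gap 0.0203 F [-0.8 -0.7 -1.1] grip 63
[[321.0, 6.0], [321.0, 56.0], [320.0, 223.0]]
tip pin [([318.0, 218.0], 0.87)]
tip pin_tip [([317.0, 56.0], 0.63)]
tip hasp_hole [([323.0, 6.0], 0.97), ([316.0, 220.0], 0.66)]
[[355.0, 219.0], [340.0, 211.0], [280.0, 178.0]]
```

View pics/w7.png

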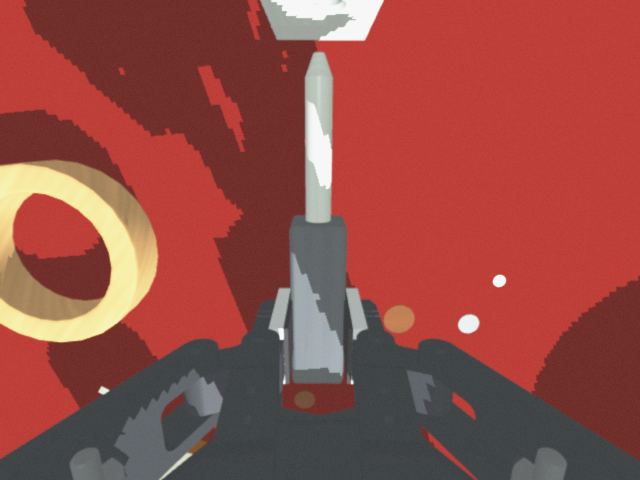

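View pics/sc7.png

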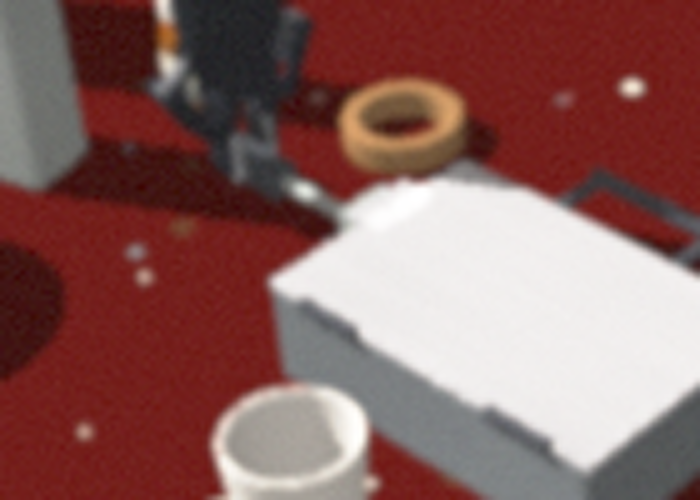

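The pin tip is at (318,55) and the hole axis is at column 321–323, so I'll shift it about 1 mm toward +x. Height agrees with the prediction. Inserting now.

Run:
```python
from h import *
zg=np.load("pin.npy")[0]; q=down(c[2]+np.pi/2); z=.044+zg-.011
x=-.019
movel(W([x,-.282,z]),q,.05); st()
y=-.282; yv=W([0,1,0])[:2]-W([0,0,0])[:2]
while y<-.202:
    y+=.005; movel(W([x,y,z]),q,.05)
    f=read_ft_force(); 
    if f[:2]@yv<-7 or np.linalg.norm(f)>15: st("y%.3f"%y); break
st("y%.3f"%y)
```

```text
t73.8 tcp [ 0.5367 -0.3162  0.0576] gap 0.0206 F [ 0.3 -0.4 -1.7] grip 63
y-0.202 t77.8 tcp [ 0.5436 -0.241   0.0576] gap 0.0203 F [-1.  -7.   0.2] grip 63
y-0.202 t77.8 tcp [ 0.5436 -0.241   0.0576] gap 0.0203 F [-1.  -7.   0.2] grip 63
```

Run:
```python
from h import *
q=down(c[2]+np.pi/2)
move_gripper(.045,60); st("rel"); e=read_eef_pos(); movel([e[0],e[1],.2],q,.15)
move_ptp(W([-.10,-.24,.25]),down(c[2])); pause(.5); im,p=snap("wrist","w8")
print(proj(p,[W([-.02,-.167,.044]),W([-.02,-.237,.044]),W([-.02,-.237,.055])]).round(0).tolist())
```

```text
rel t78.1 tcp [ 0.5444 -0.2352  0.0578] gap 0.0450 F [ 0.4  0.1 -0.2] grip 0
[[235.0, 128.0], [313.0, 128.0], [313.0, 128.0]]
```

View pics/w8.png

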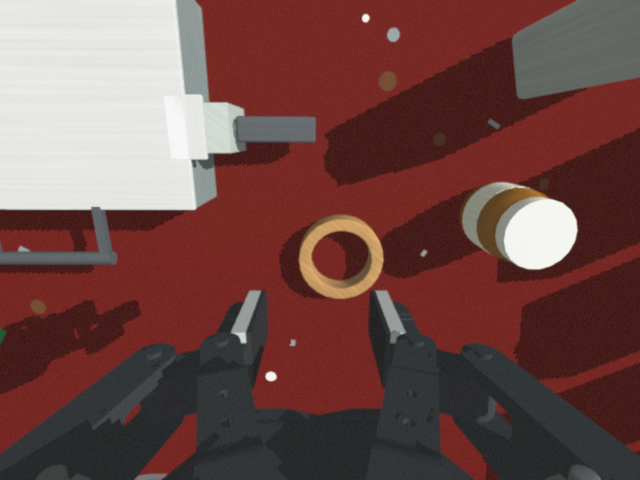

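The pin's shoulder is at the ear (236,128) and its handle end at (315,129), against 313 predicted for fully home. The lid is shut and the jar and tin in view are upright, so I'm handing in.

```bash
python3 -c "
from bench import *
print(sign_off())"
```

```text
the job is handed in; nothing more can be done
None
```

All three scrapers are fully home in their slots, the lid is shut and the lock pin is back through the hasp against the ear; I handed the job in after about 80 s of robot time, and no verdict was returned.

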